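# Free the ratchet and hook the mould carriage out of the cooling tunnel

## Task

Bring the mould carriage out of the wire-guarded cooling tunnel: first flip the yellow-handled ratchet pawl right over towards the front so that it lets go of the carriage's toothed rack, then catch the hook tool behind the blue pull post and draw the carriage forward until it meets its stop. Finally lay the hook tool back down on the red-bordered mat and let go, with the pawl still flipped and the tubs, cup and spatula left where they stood.

Things in the scene. Friction and masses are not known exactly. Their poses are not given: they have to be found in the camera images.
- tunnel: White base plate, z 0 to 30 mm, x -160 to +200, y -157 to +133, fixed; origin at table height under the cage's mouth; x points into the tunnel, y left, z up. Wire cage over x 0 to 200, wires at z 193, side walls' inner faces at y -149 and +123. In front of x = 0 only the pawl, its red bracket (up to z 96), low rails (z 36) and a black marker block (z 42) stand on it.
- lip (a point): Middle of the lower front edge of the steel lip beam that spans the cage's mouth, at tunnel x 0, y -12, z 190 mm. The beam is 14 mm deep and 20 mm high and carries an upright wire splash guard to z 303, so the pawl's handle just under it is reached only with the tool tilted (about 40 degrees), from the front.
- pawl (a joint): Pawl angle, rad, about a level pin along tunnel y. At 0 its 70 mm steel nose arm points into the tunnel, 25 degrees down, in the rack, and its handle leans 65 degrees up from tunnel +x; starts resting at 0 to 0.25. Growing: nose lifts, handle swings up and over to the robot, stop at 1.92. By weight it falls into the rack below about 0.75 and stays over above 1.05; about 1 N turns it.
- pawl_pivot (a point): The pawl's pin, fixed on the tunnel at x -40, y -100, z 85 mm in its frame; axes as the tunnel's.
- pawl_grip (a point): Point to pinch (across tunnel y) on the centre line of the yellow handle, 65 mm from the pivot; moves with the pawl. Handle 85 mm long, 14 mm wide along y, 12 mm thick, an 18 mm ball on its end. Free room beside it: 40 mm to the right wall, over 80 mm to the left.
- carriage (a joint): How far the carriage is drawn out, m: 0 fully in, 0.13 at its front stop; starts at 0 to 0.035. It slides along the tunnel's -x and stays where it is left; about 3 N moves it. With the pawl down it clicks inward freely but comes outward at most 20 mm before a tooth locks.
- post (a point): Middle of the carriage's blue upright pull post, 80 mm above the table: round, 12 mm diameter, z 42 to 115 mm, a 26 mm wide head on it to z 123; at tunnel y +40, x = 80 mm minus the carriage value. Behind it (+x) a red mould begins 36 mm from the post's axis, top at z 65. To the sides and in front all is free above z 50 mm, but for the pawl.
- hook_grip (a point): Centre of the hook tool's green handle (90 long x 22 wide x 28 mm high), lying flat on the mat; x along the tool to the hook, y left, z up. A steel rod of 8 mm diameter runs on from the handle at half height to x = 150 mm, then turns left (+y) for 36 mm, its end bent back to (142, 41) mm. 110 to 180 g, balance point within 20 mm of this centre.
- drymat: Mat with red border and white middle, 300 (x) x 220 (y) x 3 mm, fixed. Origin at the centre of its underside, z up.
- tub_red_mid (a point): Bystander: lidded white tub, red lid, 118 mm wide, 100 mm high; point at its middle.
- tub_grey_mid (a point): Bystander: lidded white tub, grey lid, 104 mm wide, 90 mm high; point at its middle.
- tub_blue_mid (a point): Bystander: lidded white tub, blue lid, 108 mm wide, 110 mm high; point at its middle.
- cup_mid (a point): Bystander: steel cup, 72 mm wide, 80 mm high; point at its middle.
- spatula_tip (a point): Bystander: spatula 200 mm long lying on the table; point at the tip of its blade.
There are look-alikes about, which are no part of the job. What is meant by the part that bears hook_grip is not pink, and is the larger of those in its own colour.

How it is judged (in metres and radians):
On the way, in this order (a step that is already met when the one before it is completed fails the run):
1. the pawl is flipped over (beyond 1.4 rad) while the carriage is still in (less than 75 mm out) (value of joint pawl above 1.4 rad and value of joint carriage below 0.075 m), for 0.2 s.
2. the hook tool pulls on the carriage as it passes 80 mm out (value of joint carriage above 0.08 m and contact force between hook and carriage above 0.5 N), for 0.04 s.
3. the carriage is out at its stop (over 118 mm) (value of joint carriage above 0.118 m), for 0.1 s.
At the end, for the whole second after the job is handed in: The carriage is drawn out at least 118 mm (stop at 130), the pawl is still flipped beyond 1.4 rad, and the hook tool lies at rest and released with the middle of its handle over the mat (within its 300 x 220 mm outline), lower than 30 mm (value of joint carriage above 0.118 m and value of joint pawl above 1.4 rad and x of hook_grip in the frame of drymat between -0.15 and 0.15 m and y of hook_grip in the frame of drymat between -0.11 and 0.11 m and height (world z) of hook_grip below 0.03 m and linear speed of hook below 0.02 m/s); the robot touches nothing.
It fails at once if a tub, the cup or the spatula is moved more than 40 mm (distance of any of tub_red_mid, tub_grey_mid, tub_blue_mid, cup_mid, spatula_tip from where it was at the start of the episode above 0.04 m).
It also fails if it takes over 72 s, if anything falls off the work surface, if the arm or the gripper's body presses on something with over 40 N, if the wrist force passes 120 N, or if a joint passes its speed limit or range.

## Robot

A 6-joint arm with a two-finger parallel gripper is mounted at the origin on the work surface. World frame = base frame: x ahead of the robot, y to its left, z up, the work surface at z = 0. Lengths are in mm, angles in degrees, forces in N, time in s.
With the tool pointing down it reaches from about 250 to 800 mm from the base axis. Payload 8.5 kg.
Tool frame: the origin (TCP) lies between the finger pads; the fingertips stand 22 mm ahead of it and the grasp point (between the pads) lies 3 mm ahead of it (arm.tip_reach is the distance from the TCP to the fingertips, in mm); z points along the fingers, y is the direction in which the jaws open and shut (so a half turn about z gives the same grasp; the last joint's range is limited). The gripper opens to 85 mm and grips with 20 to 120 N. Pads are 22 mm wide; open, the fingers measure 114 mm over their backs; the gripper's body (76 mm by 85 mm) begins 54 mm behind the grasp point. The pads swing forward as they close: fully open they stand 13 mm farther back than shut.
Start: joints at [-75.459, 13.648, -0.773, 75.585, 0, 90], TCP at [131.806, -508.14, 231.676] pointing down, gripper open.
Joint ranges: [-152.45, 152.45], [-59.26, 108.67], [-65.41, 83.53], [-104.44, 129.93], [-82.83, 76.93], [-180, 180]. Speed limits (degrees/s): [127.2, 127.2, 159.86, 180, 180, 180].

## Interface

Orientations are given as a 3x3 rotation matrix whose columns are the frame's x, y, z axes.
In Python, from bench import arm, imaging gives the robot as it stands.
- The arm moves only by the tool apply_moves, never from a script. Its arguments are lists of equal length, an entry for each row: "twist": the turn, a rotation vector about the world's x, y, z in degrees, a list of three; "offset": the shift along the world's x, y, z in m, a list of three; "hand": the finger opening in m, from 0 to 0.0854. A call has 1 to 12 rows; each row shifts and turns the commanded pose from where the row before left it; what a row does not reach is not made up. A row lasts 1/10 s, in which the tool goes at most 50 mm and 8.59 degrees, less where a joint would pass 70% of its speed; a pose out of reach is approached as far as the arm can. A call is refused whole if a number of a shift passes 0.05 or a number of a turn 8.59, either way. A call with a gripper value outside its range is refused whole. The fingers move at their own pace and stop on an object; "force" is the grip in N (left out, the last holds). Time passes only in rows, so rows that do not move let the fingers close. It gives the time, the measured TCP pose, the force and the opening at its end, in the units of the state.
- arm.read_state(): the state, without advancing time (a new reading comes with each control period).
- imaging.read_camera(name): name is "side" or "top" or "wrist"; returns (picture, depth): 420x560x3 uint8, red, green, blue; 420x560 float32, mm along the optical axis (not along the pixel's ray), 0 where there is no reading.
- imaging.get_calibration(name): a dict with "fovy" (degrees; the focal length in pixels is half the picture's height over the tangent of half this angle, whatever the lens; pixels are square), "cx", "cy" (the principal point, pixels), "R" (3x3) and "t" (3): a world point X has camera coordinates R X + t. Camera axes: x right, y down, z forward; pixel columns grow to the right and rows downward; lengths in mm; the calibration is good to about 2 mm. The wrist camera is an equidistant fisheye: a pixel r from the principal point sees the ray r / f radians off the axis. A picture is of the moment at which its call begins: read the wrist's pose just before it. get_calibration takes no time and is no camera call; for the wrist camera it gives the pose at the moment of the call.
- arm.finish_job(): hands the job in, once; it reports no verdict.
The state is a dict: "clock": time; "q": joint angles; "joint_vel": joint speeds; "tau": joint torques, N m; "ee_pos": TCP position; "orientation": TCP orientation; "force": force on the tool from outside, world axes, zero at the start; "torque": the same for the moment, N m; "grip_width": finger opening in mm.
Only numpy, scipy, OpenCV 4.12 (cv2) and the standard library are available. Lean on these libraries where they do the work, as an engineer would, in place of code of your own. Each camera call takes 0.05 s, during which the arm holds its last target.

## Working session

There is one attempt and no reset: what is moved stays moved. The work goes in short steps, Python scripts to look and compute and a tool call to move; the robot and the scene stay as the last step left them, time stands still between calls to the robot, and variables do not carry over. Pictures are saved under pics/ and viewed, and the job is handed in when it is done.

Besides the shell and the picture viewer there is one more tool, called after "Request:" as name(argument=value, ...), one argument or row to a line, values as JSON. apply_moves: Moves the arm, as the interface text tells. Its arguments: {"type":"object","properties":{"twist":{"type":"array"},"offset":{"type":"array"},"hand":{"type":"array"},"force":{"type":"number"}},"required":["twist","offset","hand"]}

```bash
mkdir -p pics; ls; cat > h.py <<'E'
import numpy as np,cv2
from bench import arm,imaging
def grab(n,tag):
    c=imaging.get_calibration(n); im,d=imaging.read_camera(n)
    cv2.imwrite(f'pics/{tag}.png',im[:,:,::-1]); np.savez(f'{tag}.npz',im=im,d=d,R=c['R'],t=c['t'],f=210/np.tan(np.radians(c['fovy']/2)),cx=c['cx'],cy=c['cy'])
def load(tag): return np.load(f'{tag}.npz')
def ray(z,u,v):
    R=z['R'];t=z['t']; o=-R.T@t
    return o,R.T@np.array([(u-z['cx'])/z['f'],(v-z['cy'])/z['f'],1.])
def onplane(z,u,v,h):
    o,d=ray(z,u,v); return o+d*(h-o[2])/d[2]
def bydepth(z,u,v):
    o,d=ray(z,u,v); return o+d*z['d'][int(v),int(u)]
def proj(z,X):
    c=z['R']@np.array(X,float)+z['t']; return c[0]/c[2]*z['f']+z['cx'],c[1]/c[2]*z['f']+z['cy']
E
python3 - <<'E'
from h import *
for n in('side','top','wrist'): grab(n,n+'0')
s=arm.read_state();print(s)
for n in('side','top'): 
  z=load(n+'0');print(n,z['f'],z['R'],-z['R'].T@z['t'])
E
```

```text
pics
{'clock': 0.15, 'q': array([-7.54587337e+01,  1.36742392e+01, -8.04525362e-01,  7.55856708e+01,
       -1.23904976e-03,  8.99992974e+01]), 'joint_vel': array([ 0.00577241, -0.03253754,  0.1673128 , -0.13755319,  0.01354766,
        0.0524681 ]), 'tau': array([-1.65942954e-03, -5.39078450e+01,  3.46597481e+01,  1.45397714e-02,
       -8.34508501e-05, -1.23040974e-05]), 'ee_pos': array([ 131.72943238, -507.87710677,  231.22351821]), 'orientation': array([[ 9.67963972e-01,  2.51088941e-01, -3.03296269e-04],
       [ 2.51089123e-01, -9.67963367e-01,  1.08315397e-03],
       [-2.16116934e-05, -1.12460842e-03, -9.99999367e-01]]), 'force': array([0.37502061, 0.59164379, 0.40503019]), 'torque': array([ 0.02443488,  0.00041965, -0.00231569]), 'grip_width': 85.23870309495655}
side 500.65328246655434 [[-0.70859575 -0.70550988 -0.01215994]
 [-0.48494839  0.49944304 -0.7179009 ]
 [ 0.51255938 -0.50280459 -0.6960391 ]] [-295.86668506  711.35244089 1204.79971772]
top 413.2114162295878 [[ 0.00521029 -0.9999768   0.00438784]
 [-0.99652556 -0.00555695 -0.08310186]
 [ 0.08312432 -0.00393961 -0.9965314 ]] [ 392.46353155  -61.51748075 1363.70117665]
```

View pics/side0.png

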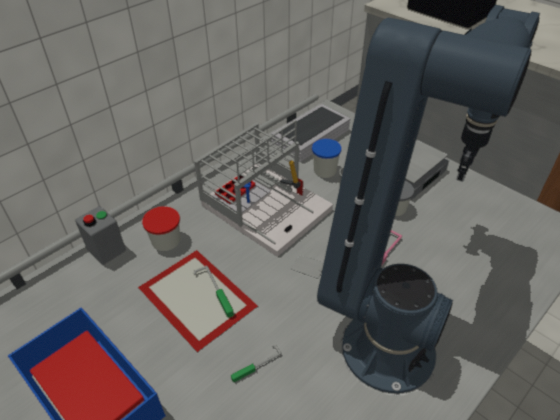

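View pics/top0.png

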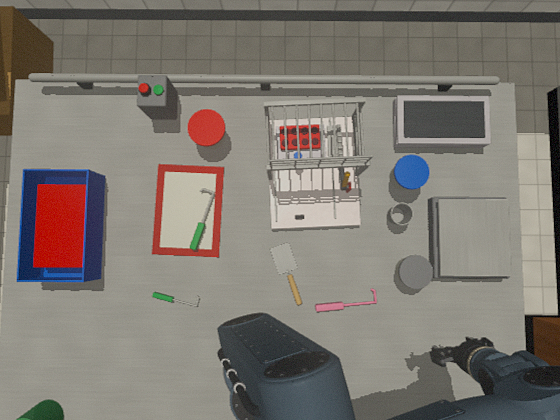

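View pics/wrist0.png

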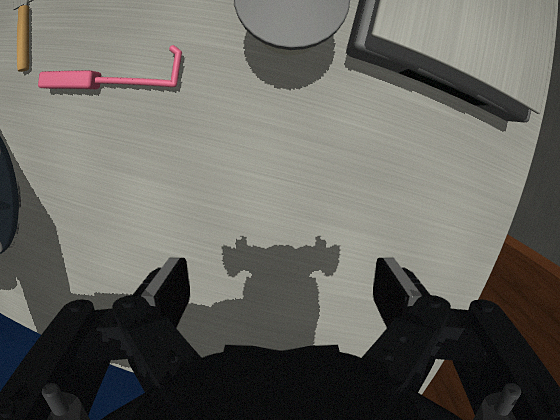

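Candidates for the hook tool in the top view are the green one on the mat (197,235), a smaller green one (162,296) and a pink one (345,303). By the description it is the larger green one, on the mat. I'll check that in a crop and measure.

```bash
python3 - <<'E'
from h import *
z=load('top0');im=z['im'];
a=cv2.resize(im[85:245,255:385],None,fx=3.6,fy=3.6,interpolation=cv2.INTER_CUBIC)
cv2.imwrite('pics/c_tun.png',a[:,:,::-1])
a=cv2.resize(im[155:315,145:230],None,fx=3.6,fy=3.6,interpolation=cv2.INTER_CUBIC)
cv2.imwrite('pics/c_mat.png',a[:,:,::-1])
s=load('side0')['im'];a=cv2.resize(s[110:260,185:345],None,fx=4,fy=4,interpolation=cv2.INTER_CUBIC)
cv2.imwrite('pics/c_side.png',a[:,:,::-1])
E
```

```text
(no output)
```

View pics/c_tun.png

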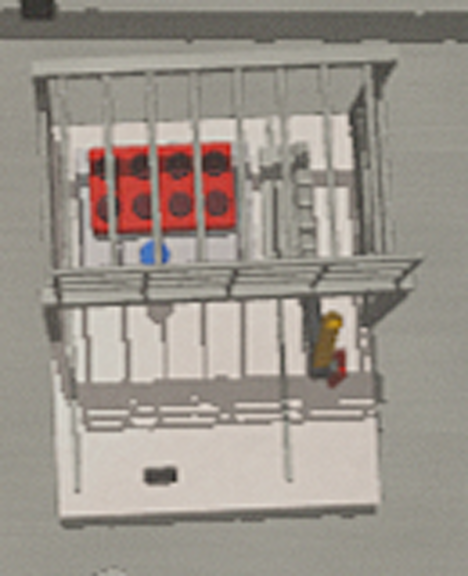

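View pics/c_mat.png

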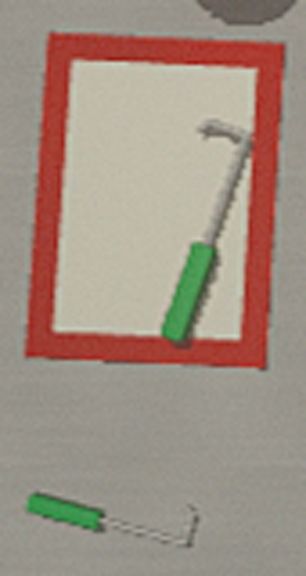

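View pics/c_side.png

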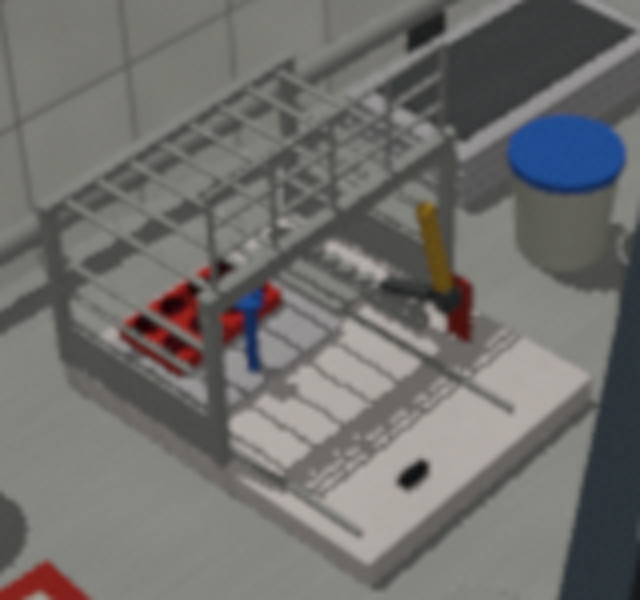

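```bash
python3 - <<'E'
from h import *
z=load('top0');im=z['im'];hsv=cv2.cvtColor(im,cv2.COLOR_RGB2HSV)
def cr(x,y,ox=255,oy=85): return ox+x/3.6-.36,oy+y/3.6-.36
for n,p in dict(FL=(60,508),FR=(379,500)).items():
  u,v=cr(*p); P=onplane(z,u,v,30);print(n,u,v,P.round(1),bydepth(z,u,v).round(1))
P=lambda p,h:onplane(z,*cr(*p),h)
a,b=P((60,508),30),P((379,500),30);y=(a-b)/np.linalg.norm(a-b);print('width',np.linalg.norm(a-b),y, 'yaw',np.degrees(np.arctan2(-y[0],y[1])))
# green, mat, etc
g=((hsv[...,0]>50)&(hsv[...,0]<80)&(hsv[...,1]>120)).astype(np.uint8)
n,l,st,c=cv2.connectedComponentsWithStats(g)
for i in range(1,n):
  if st[i,4]>30:
    m=(l==i).astype(np.uint8);r=cv2.minAreaRect(np.argwhere(m)[:,::-1].astype(np.float32));print('green',st[i],c[i],r,onplane(z,*c[i],30).round(1),onplane(z,*r[0],24).round(1))
    b=cv2.boxPoints(r);print([onplane(z,*q,31).round(1) for q in b])
rd=(((hsv[...,0]<8)|(hsv[...,0]>172))&(hsv[...,1]>120)).astype(np.uint8)
n,l,st,c=cv2.connectedComponentsWithStats(rd)
for i in range(1,n):
  if st[i,4]>20: 
    m=(l==i).astype(np.uint8);r=cv2.minAreaRect(np.argwhere(m)[:,::-1].astype(np.float32));print('red',st[i],onplane(z,*r[0],3).round(1),[onplane(z,*q,3).round(1) for q in cv2.boxPoints(r)])
ye=((hsv[...,0]>15)&(hsv[...,0]<35)&(hsv[...,1]>140)).astype(np.uint8)
n,l,st,c=cv2.connectedComponentsWithStats(ye)
for i in range(1,n):
  if st[i,4]>8: print('yel',st[i],c[i],[bydepth(z,*c[i]).round(1)])
bl=((hsv[...,0]>100)&(hsv[...,0]<125)&(hsv[...,1]>140)).astype(np.uint8)
n,l,st,c=cv2.connectedComponentsWithStats(bl)
for i in range(1,n):
  if st[i,4]>4: print('blue',st[i],c[i],bydepth(z,*c[i]).round(1),onplane(z,*c[i],123).round(1))
# hook rod corner etc at z=17
for p in [(208,240),(246,140),(205,128)]: print('rod',onplane(z,*cr(*p,145,155),17).round(1))
# lip beam ends: front lower/upper edge
for p in [(45,308),(412,283)]: print('lip',P(p,190).round(1))
for n,u,v,h in [('pawl ball',330,322,150)]: print(n,cr(u,v),P((u,v),h),bydepth(z,*cr(u,v)))
E
```

```text
FL 271.3066666666667 225.7511111111111 [454.8 -26.   30. ] [456.1 -25.3   2.7]
FR 359.91777777777776 223.52888888888887 [ 463.5 -312.4   30. ] [ 463.3 -311.6   34.1]
width 286.5298976394411 [-0.03050008  0.99953476  0.        ] yaw 1.7477970296998593
green [153  85  10  10  73] [157.79452055  89.30136986] ((157.75001525878906, 89.25000762939453), (8.485280990600586, 9.192388534545898), 45.0) [905.4 353.8  30. ] [907.9 355.9  24. ]
[array([904.2, 374.3,  31. ]), array([926.5, 353.5,  31. ]), array([906.2, 333. ,  31. ]), array([883.9, 353.8,  31. ])]
green [190 223  15  26 145] [196.51724138 235.73103448] ((196.56640625, 235.83033752441406), (5.9518561363220215, 26.722618103027344), 21.370624542236328) [421.4 214.5  30. ] [421.2 215.6  24. ]
[array([384.5, 237.8,  31. ]), array([464.6, 208.4,  31. ]), array([457.7, 190.4,  31. ]), array([377.7, 219.9,  31. ])]
green [153 293  20   9  94] [162.43617021 296.73404255] ((162.17922973632812, 296.6226501464844), (19.64255714416504, 4.67025899887085), 15.94539737701416) [227.1 318.4  30. ] [226.7 320.9  24. ]
[array([228.9, 350.9,  31. ]), a
[... 2928 characters left out ...]
.21827957 171.64731183] [ 619.8 -456.8  109.7] [ 617.4 -452.6  123. ]
blue [551 154   3   4   5] [552.2 155.6] [  862.3 -1457.9  -740. ] [ 669.6 -885.   123. ]
blue [  17  169   72  113 2942] [ 42.65397689 230.9085656 ] [432.6 679.1  82.6] [431.3 655.7 123. ]
blue [ 98 270   3   6   8] [ 99.125 272.5  ] [301.9 526.7  20.4] [308.8 481.8 123. ]
blue [ 85 273   8   8  21] [ 88.85714286 277.47619048] [291.7 524.8  94.4] [294.  511.6 123. ]
rod [468.7 199.   17. ]
rod [560.1 166.4  17. ]
rod [570.9 204.   17. ]
lip [607.  -17.1 190. ]
lip [ 629.  -310.5  190. ]
pawl ball (346.3066666666667, 174.08444444444444) [ 603.99168636 -250.82783069  150.        ] [ 599.85427433 -247.12499066  173.73954358]
```

```bash
python3 - <<'E'
from h import *
z=load('wrist0');s=arm.read_state()
o=-z['R'].T@z['t'];Rt=s['orientation']
print('cam in tool',Rt.T@(o-s['ee_pos']),'axes',(Rt.T@z['R'].T).round(3),z['f'],z['cx'],z['cy'])
E
```

```text
cam in tool [ 6.82383390e+01  2.41834271e-02 -1.42024936e+02] axes [[ 0.001 -0.963 -0.269]
 [ 1.     0.001  0.   ]
 [ 0.    -0.269  0.963]] 325.19226210127806 281.0218185756485 208.45621048541693
```

Request:
apply_moves(
  twist=[
    [0,0,-6],
    [0,0,-6.5],
    [0,-8,0],
    [0,-8,0],
    [0,-8,0],
    [0,-8,0],
    [0,-8,0],
    [0,0,0],
    [0,0,0],
    [0,0,0],
    [0,0,0],
  ],
  offset=[
    [0.0,0,0.03],
    [0.035,0.025,0.0],
    [0.04,0.028,0],
    [0.04,0.028,0],
    [0.04,0.028,0],
    [0.04,0.028,0],
    [0.04,0.028,0],
    [0.04,0.028,0],
    [0.04,0.028,0],
    [0.04,0.028,0],
    [0,0,0],
  ],
  hand=[0.04,0.04,0.04,0.04,0.04,0.04,0.04,0.04,0.04,0.04,0.04],
  force=20,
)

```text
clock: 1.25
ee_pos: [490.3, -254.5, 262.1]
orientation: [[0.764, 0.035, 0.644], [0.041, -0.999, 0.005], [0.644, 0.023, -0.765]]
force: [1.3, 0.0, 0.1]
grip_width: 40.1
```

```bash
python3 - <<'E'
from h import *
grab('wrist','w1')
E
```

```text
(no output)
```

View pics/w1.png

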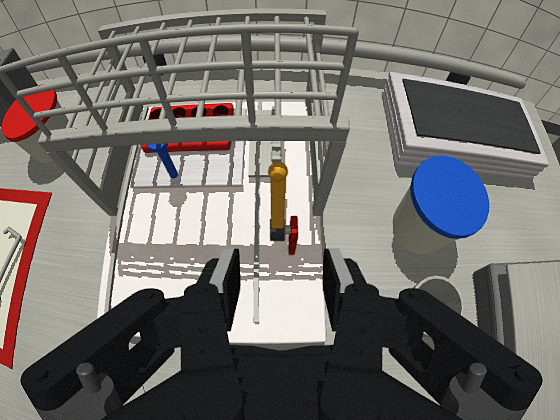

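```bash
cat >> h.py <<'E'
def wray(z,u,v):
    du,dv=u-z['cx'],v-z['cy'];r=np.hypot(du,dv)+1e-9;th=r/z['f']
    d=np.array([np.sin(th)*du/r,np.sin(th)*dv/r,np.cos(th)]);R=z['R'];return -R.T@z['t'],R.T@d
def wplane(z,u,v,h):
    o,d=wray(z,u,v);return o+d*(h-o[2])/d[2]
def wdep(z,u,v):
    o,d=wray(z,u,v);return o+d*z['d'][int(round(v)),int(round(u))]/(z['R']@d)[2]
E
python3 - <<'E'
from h import *
z=load('w1');im=z['im']
a=cv2.resize(im[60:250,100:360],None,fx=3,fy=3,interpolation=cv2.INTER_CUBIC);cv2.imwrite('pics/w1c.png',a[:,:,::-1])
hsv=cv2.cvtColor(im,cv2.COLOR_RGB2HSV)
m=((hsv[...,0]>12)&(hsv[...,0]<32)&(hsv[...,1]>140));m[:140]=0;m[:,:250]=0;m[:,310:]=0
ys,xs=np.nonzero(m)
for v in range(ys.min(),ys.max()+1,6):
    x=xs[ys==v]; print(v,x.min(),x.max(),wdep(z,x.mean(),v).round(1))
E
```

```text
161 278 278 [ 607.2 -249.6  172.4]
167 269 286 [ 599.3 -249.4  175. ]
173 269 286 [ 593.9 -249.7  173.9]
179 271 285 [ 591.8 -250.3  167.2]
185 271 284 [ 591.1 -250.   157.5]
191 271 284 [ 589.4 -250.2  149.1]
197 271 284 [ 587.2 -250.4  141.1]
203 271 284 [ 584.3 -250.6  134.2]
209 271 283 [ 581.4 -250.3  126.5]
215 271 283 [ 579.  -250.5  117.3]
221 271 283 [ 576.5 -250.7  107.8]
227 271 283 [ 573.5 -250.9   98.6]
```

View pics/w1c.png

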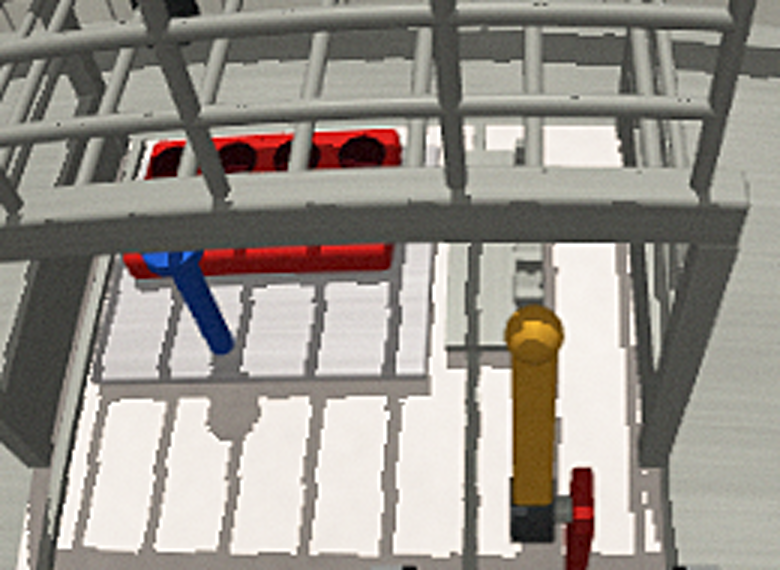

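```bash
python3 - <<'E'
from h import *
z=load('w1')
for u,v in [(102,145),(150,143),(200,141.5),(250,140.5),(300,140),(340,139.5)]:
    print('lip',wplane(z,u,v-0.5,190).round(1),wdep(z,u,v-2).round(1))
for u,v in [(100,342),(322,343),(240,344)]: print('plate',wplane(z,u,v,30).round(1))
# carriage/plate lateral lines: rail at y? 
for u,v in [(257,320),(257.5,230)]: print('rail',wplane(z,u,v,36).round(1))
for u,v in [(158,147),(165,160),(170,170),(174,177)]: print('post',wdep(z,u,v).round(1))
print('tub',wdep(z,450,190))
E
```

```text
lip [611.5 -83.2 190. ] [607.7 -88.4 197.7]
lip [ 612.6 -134.4  190. ] [ 609.5 -137.4  196.6]
lip [ 614.2 -181.4  190. ] [ 612.8 -182.3  194. ]
lip [ 616.2 -225.   190. ] [ 615.4 -225.3  193.3]
lip [ 618.9 -267.7  190. ] [ 616.8 -267.4  195. ]
lip [ 622.  -302.7  190. ] [ 619.  -301.5  196.1]
plate [431.6 -34.4  30. ]
plate [ 457.2 -308.4   30. ]
plate [ 452.6 -213.8   30. ]
rail [ 481.8 -232.3   36. ]
rail [ 592.6 -226.6   36. ]
post [ 654.4 -111.   122.9]
post [ 659.4 -108.1   87.4]
post [ 659.2 -108.    63.5]
post [ 659.4 -108.5   44.9]
tub [ 622.89727009 -453.52003121  110.16371038]
```

Request:
apply_moves(
  twist=[
    [0,0,0.8],
    [0,0,0],
    [0,0,0],
    [0,0,0],
    [0,0,0],
  ],
  offset=[
    [0.024,0.001,-0.026],
    [0.024,0.001,-0.026],
    [0.024,0.001,-0.026],
    [0.012,0,-0.014],
    [0,0,0],
  ],
  hand=[0.04,0.04,0.04,0.04,0.04],
)

```text
clock: 1.8
ee_pos: [570.0, -256.3, 166.5]
orientation: [[0.768, 0.041, 0.64], [0.044, -0.999, 0.011], [0.639, 0.02, -0.769]]
force: [-1.0, -0.1, -0.0]
grip_width: 40.2
```

```bash
python3 - <<'E'
from h import *
grab('wrist','w2');s=arm.read_state();print(s['ee_pos'],s['q'])
E
```

```text
[ 569.7883653  -256.5001135   167.99154059] [-34.79348532   6.5232621  -35.31522407  14.03984028  21.94188308
 149.24579219]
```

View pics/w2.png

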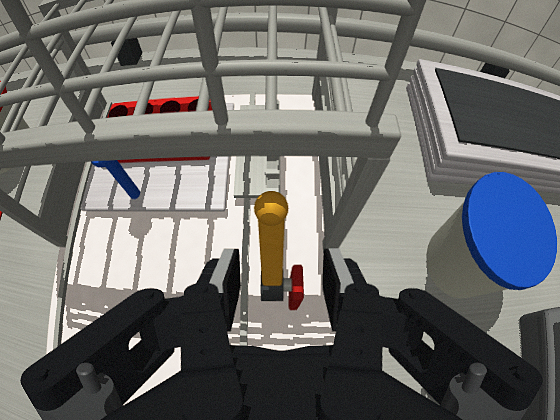

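Request:
apply_moves(
  twist=[
    [0,0,0],
    [0,0,0],
    [0,0,0],
    [0,0,0],
    [0,0,0],
    [0,0,0],
    [0,0,0],
    [0,0,0],
  ],
  offset=[
    [0,0.006,0],
    [0.011,0,-0.009],
    [0.011,0,-0.009],
    [0,0,0],
    [0,0,0],
    [0,0,0],
    [0,0,0],
    [0,0,0],
  ],
  hand=[0.04,0.04,0.04,0.04,0.008,0.008,0.008,0.008],
  force=20,
)

```text
clock: 2.65
ee_pos: [592.5, -250.2, 151.7]
orientation: [[0.765, 0.041, 0.643], [0.046, -0.999, 0.009], [0.642, 0.023, -0.766]]
force: [0.0, -0.4, -2.3]
grip_width: 13.8
```

```bash
python3 - <<'E'
from h import *
grab('wrist','w3');s=arm.read_state();print(s['ee_pos'],s['grip_width'],s['force'])
E
```

```text
[ 592.55456207 -250.21343332  151.65902385] 13.505646565693738 [ 0.2082116  -0.80903825 -2.2801449 ]
```

View pics/w3.png

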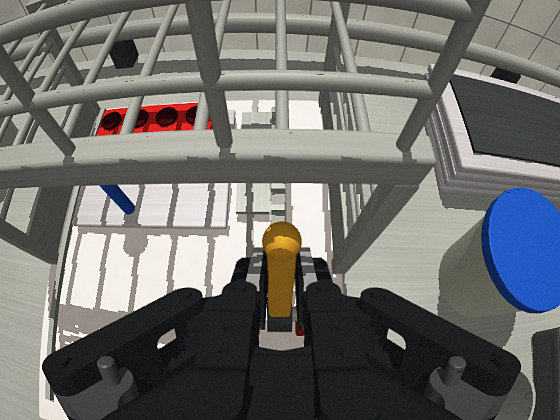

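Request:
apply_moves(
  twist=[
    [0,-2,0],
    [0,-2,0],
    [0,-2,0],
    [0,-2,0],
    [0,-2,0],
    [0,-2,0],
    [0,-2,0],
    [0,-2,0],
    [0,0,0],
  ],
  offset=[
    [-0.009,-0.0004,0.0018],
    [-0.009,-0.0004,0.0007],
    [-0.0085,-0.0004,-0.0005],
    [-0.0084,-0.0004,-0.0017],
    [-0.008,-0.0004,-0.0027],
    [-0.0077,-0.0004,-0.0038],
    [-0.0071,-0.0003,-0.0047],
    [-0.0064,-0.0003,-0.0056],
    [0,0,0],
  ],
  hand=[0.008,0.008,0.008,0.008,0.008,0.008,0.008,0.008,0.008],
)

```text
clock: 3.6
ee_pos: [527.9, -253.6, 135.2]
orientation: [[0.557, 0.032, 0.83], [0.046, -0.999, 0.008], [0.829, 0.034, -0.558]]
force: [-5.9, 0.8, 8.2]
grip_width: 12.8
```

```bash
python3 - <<'E'
from h import *
grab('wrist','w4');s=arm.read_state();print(s['ee_pos'],s['grip_width'],s['force'])
E
```

```text
[ 528.38569966 -253.60838942  135.61674604] 12.511523010755807 [-4.48224673  0.46364216  6.12429525]
```

View pics/w4.png

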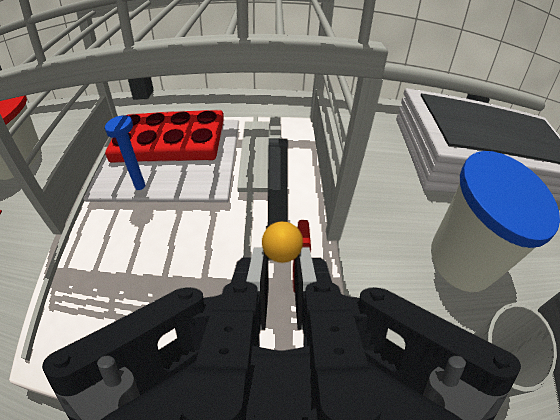

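Request:
apply_moves(
  twist=[
    [0,0,0],
    [0,0,0],
    [0,0,0],
    [0,0,0],
    [0,0,0],
    [0,0,0],
  ],
  offset=[
    [-0.0055,-0.0003,-0.0065],
    [-0.005,-0.0003,-0.0075],
    [0,0,0],
    [0,0,0],
    [0,0,0],
    [0,0,0],
  ],
  hand=[0.008,0.008,0.008,0.04,0.04,0.04],
)

```text
clock: 4.25
ee_pos: [518.4, -253.8, 121.4]
orientation: [[0.558, 0.034, 0.829], [0.047, -0.999, 0.009], [0.828, 0.034, -0.559]]
force: [0.1, 0.4, 0.0]
grip_width: 40.2
```

```bash
python3 - <<'E'
from h import *
grab('wrist','w5');s=arm.read_state();print(s['ee_pos'],s['grip_width'],s['force'])
E
```

```text
[ 518.3644893  -253.73406982  121.3333763 ] 40.1204758606092 [ 0.17232968  0.490033   -0.6096789 ]
```

View pics/w5.png

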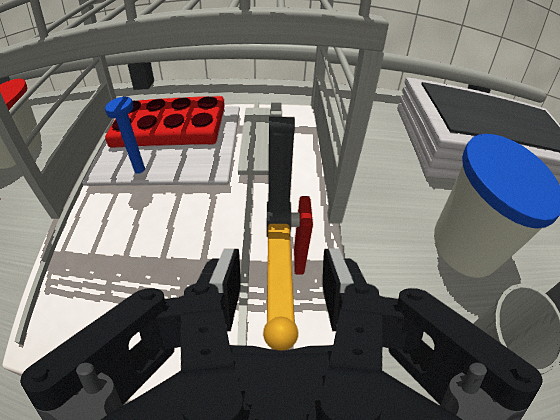

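Request:
apply_moves(
  twist=[
    [0,0,0],
    [0,4,0],
    [0,8,0],
    [0,8,0],
    [0,8,0],
    [0,8,0],
    [0,8,0],
    [0,8,0],
    [0,4,0],
    [0,0,8],
    [0,0,8],
    [0,0,8],
  ],
  offset=[
    [0,0,0.02],
    [0,0,0.03],
    [-0.01,0,0.04],
    [-0.01,0.01,0.04],
    [-0.01,0.04,0],
    [-0.01,0.04,0],
    [-0.01,0.04,0],
    [-0.01,0.04,0],
    [-0.01,0.04,0],
    [-0.01,0.04,0],
    [-0.01,0.04,0],
    [-0.01,0.04,0],
  ],
  hand=[0.04,0.04,0.04,0.04,0.05,0.05,0.05,0.05,0.05,0.05,0.05,0.05],
)

```text
clock: 5.5
ee_pos: [432.8, 69.1, 204.2]
orientation: [[0.884, 0.451, 0.122], [0.447, -0.892, 0.064], [0.138, -0.003, -0.99]]
force: [0.4, 0.3, 0.9]
grip_width: 49.7
```

Request:
apply_moves(
  twist=[
    [0,0,8],
    [0,0,8],
    [0,0,8],
    [0,0,8],
    [0,0,8],
    [0,0,8],
    [0,0,8],
    [0,0,8],
    [0,0,8],
    [0,0,8],
    [0,0,8],
    [0,0,8],
  ],
  offset=[
    [0,0.04,0],
    [0,0.04,0],
    [0,0.04,0],
    [0,0.02,0],
    [0,0,0],
    [0,0,0],
    [0,0,0],
    [0,0,0],
    [0,0,0],
    [0,0,0],
    [0,0,0],
    [0,0,0],
  ],
  hand=[0.05,0.05,0.05,0.05,0.05,0.05,0.05,0.05,0.05,0.05,0.05,0.05],
)

```text
clock: 6.7
ee_pos: [433.4, 207.4, 204.1]
orientation: [[-0.536, 0.84, -0.077], [0.833, 0.542, 0.114], [0.138, -0.002, -0.99]]
force: [-0.4, 0.1, -0.8]
grip_width: 50.2
```

Request:
apply_moves(
  twist=[
    [0,0,8],
    [0,0,8],
    [0,0,8],
    [0,0,8],
    [0,0,5],
    [0,0,0],
  ],
  offset=[
    [0,0,-0.02],
    [0,0,-0.02],
    [0,0,-0.02],
    [0,0,0],
    [0,0,0],
    [0,0,0],
  ],
  hand=[0.05,0.05,0.05,0.05,0.05,0.05],
)

```text
clock: 7.3
ee_pos: [433.4, 207.6, 143.9]
orientation: [[-0.928, 0.349, -0.13], [0.346, 0.937, 0.046], [0.138, -0.003, -0.99]]
force: [0.5, 0.1, -0.5]
grip_width: 50.1
```

```bash
python3 - <<'E'
from h import *
grab('wrist','w6');grab('top','t6');s=arm.read_state();print(s['ee_pos'],s['grip_width'],s['q'],s['orientation'].round(3))
E
```

```text
[433.36977255 207.46815035 144.15187492] 50.25021604317719 [ 22.22242649  16.38030196 -10.77315712  68.75571806   5.2725434
  42.62331129] [[-0.927  0.353 -0.13 ]
 [ 0.35   0.936  0.046]
 [ 0.138 -0.002 -0.99 ]]
```

View pics/w6.png

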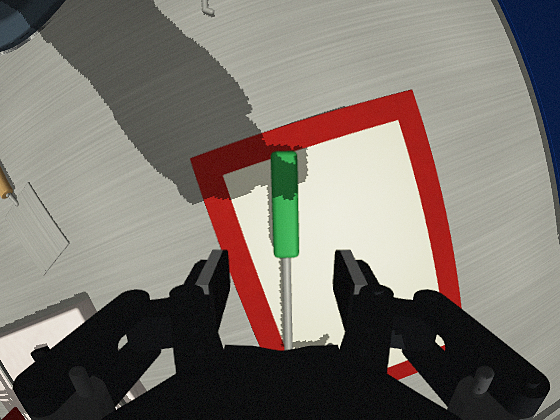

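View pics/t6.png

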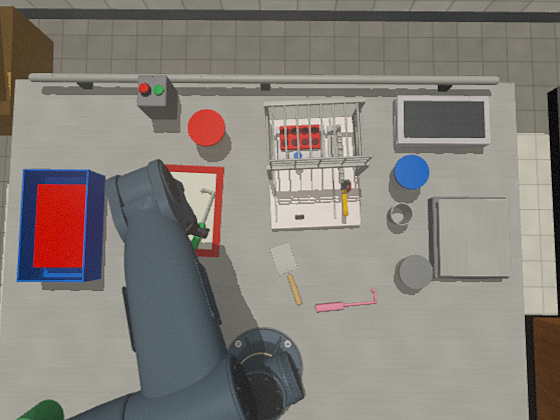

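```bash
python3 - <<'E'
from h import *
z=load('w6');im=z['im'];hsv=cv2.cvtColor(im,cv2.COLOR_RGB2HSV)
m=((hsv[...,0]>50)&(hsv[...,0]<80)&(hsv[...,1]>120)&(hsv[...,2]>30)).astype(np.uint8)
n,l,st,c=cv2.connectedComponentsWithStats(m);i=1+st[1:,4].argmax();print(st[i])
ys,xs=np.nonzero(l==i)
P=[]
for u,v in zip(xs,ys):
    q=wdep(z,u,v)
    if 28<q[2]<34:P.append(q)
P=np.array(P);print(len(P),np.median(P[:,2]))
r=cv2.minAreaRect(P[:,:2].astype(np.float32));print(r, cv2.boxPoints(r))
for u,v in [(286,270),(287,300),(288,340)]: print(wplane(z,u,v,17).round(1),wdep(z,u,v).round(1))
print(cv2.minAreaRect(np.array([wplane(z,u,v,31)[:2] for u,v in zip(xs,ys)],np.float32)))
E
```

```text
[ 271  151   28  107 2681]
2567 30.70424798555149
((420.787841796875, 215.28564453125), (20.77005958557129, 87.87245178222656), 71.29325866699219) [[375.84195 219.54065]
 [459.0723  191.35782]
 [465.73373 211.03064]
 [382.5034  239.21347]]
[477.2 195.9  17. ] [475.9 196.3  21.1]
[505.1 186.6  17. ] [503.6 187.1  20.7]
[546.2 172.7  17. ] [543.9 173.5  21. ]
((420.240478515625, 215.43600463867188), (20.869972229003906, 88.07664489746094), 71.12691497802734)
```

Request:
apply_moves(
  twist=[
    [-2.6,-7.4,0],
    [0,0,2],
    [0,0,0],
    [0,0,0],
    [0,0,0],
  ],
  offset=[
    [0,0,0],
    [-0.0125,0.008,0],
    [0,0,-0.036],
    [0,0,-0.036],
    [0,0,0],
  ],
  hand=[0.05,0.05,0.05,0.05,0.05],
)

```text
clock: 7.9
ee_pos: [417.5, 214.6, 69.4]
orientation: [[-0.948, 0.317, -0.009], [0.317, 0.948, -0.001], [0.008, -0.004, -1.0]]
force: [-0.7, 0.1, 0.6]
grip_width: 49.6
```

Request:
apply_moves(
  twist=[
    [0,0,0],
    [0,0,0],
    [0,0,0],
    [0,0,0],
    [0,0,0],
    [0,0,0],
    [0,0,0],
    [0,0,0],
  ],
  offset=[
    [0.003,0.001,-0.02],
    [0,0,-0.02],
    [0,0,0],
    [0,0,0],
    [0,0,0],
    [0,0,0],
    [0,0,0],
    [0,0,0],
  ],
  hand=[0.05,0.05,0.05,0.05,0.015,0.015,0.015,0.015],
  force=60,
)

```text
clock: 8.7
ee_pos: [424.0, 216.4, 32.7]
orientation: [[-0.948, 0.318, -0.0], [0.318, 0.948, 0.001], [0.001, 0.001, -1.0]]
force: [-0.5, -0.1, -0.0]
grip_width: 14.8
```

```bash
python3 - <<'E'
from h import *
grab('wrist','w7');grab('side','s7');s=arm.read_state();print(s['ee_pos'],s['grip_width'],s['force'])
im=load('s7')['im'];cv2.imwrite('pics/s7c.png',cv2.resize(im[220:360,130:270],None,fx=4,fy=4,interpolation=cv2.INTER_CUBIC)[:,:,::-1])
E
```

```text
[423.90098924 216.30449335  32.40760424] 15.16795866474494 [ 0.15056071  0.46695444 -0.43249329]
```

View pics/w7.png

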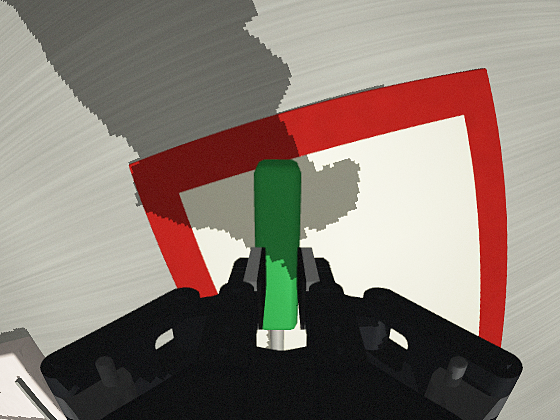

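View pics/s7c.png

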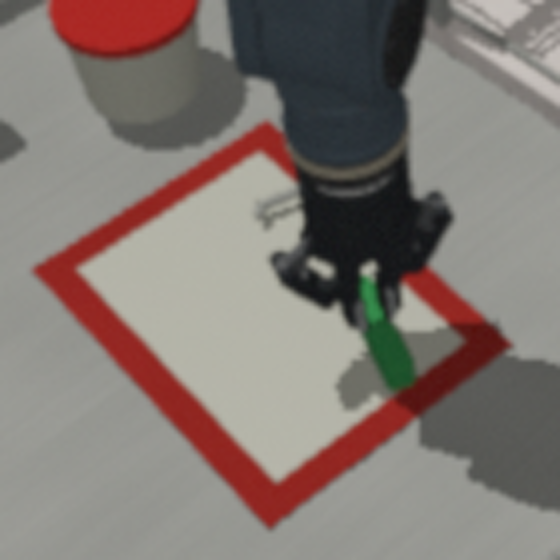

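```bash
python3 - <<'E'
from h import *
z=load('w7');im=z['im']
a=np.clip(im[150:360,200:370].astype(float)*1.8,0,255).astype(np.uint8)
cv2.imwrite('pics/w7c.png',cv2.resize(a,None,fx=3.4,fy=2.8,interpolation=cv2.INTER_CUBIC)[:,:,::-1])
for u,v in [(278,200),(278,260),(280,300),(280,320),(280,340)]: print(wdep(z,u,v).round(1))
E
```

```text
[393.3 225.3  31.3]
[421.2 215.9  32.2]
[443.8 209.3  30.9]
[455.2 205.5  31.9]
[477.1 198.1  20.3]
```

View pics/w7c.png

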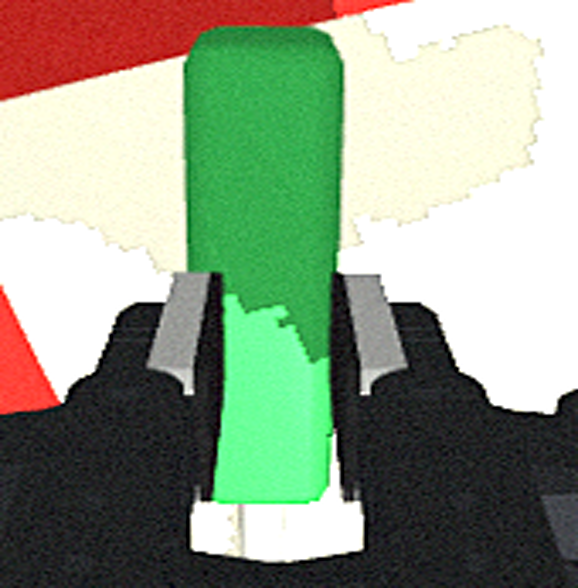

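Request:
apply_moves(
  twist=[
    [0,0,0],
    [0,0,0],
    [0,0,0],
    [0,0,0],
    [0,0,0],
  ],
  offset=[
    [0,0,0],
    [0,0,0],
    [0,0,0.02],
    [0,0,0.02],
    [0,0,0],
  ],
  hand=[0.008,0.008,0.008,0.008,0.008],
  force=60,
)

```text
clock: 9.3
ee_pos: [425.2, 217.0, 74.2]
orientation: [[-0.948, 0.318, 0.002], [0.318, 0.948, 0.002], [-0.001, 0.003, -1.0]]
force: [0.8, 0.3, -0.8]
grip_width: 8.1
```

```bash
python3 - <<'E'
from h import *
grab('wrist','w8');s=arm.read_state();print(s['ee_pos'],s['grip_width'],s['force'])
E
```

```text
[424.65696091 216.69940361  73.04075924] 8.050870198458941 [ 0.64588024  0.51106103 -1.044443  ]
```

View pics/w8.png

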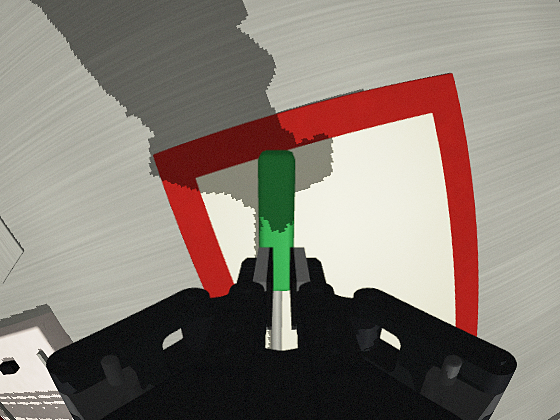

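```bash
python3 - <<'E'
from h import *
print(arm.tip_reach,[a for a in dir(arm) if a[0]!='_'])
z=load('w7');print(z['d'][250:300:10,262],[wdep(z,u,v).round(1) for u,v in [(255,252),(262,255),(263,270),(263,290),(302,252),(303,270)]])
z=load('w8');print([wdep(z,u,v).round(1) for u,v in [(278,180),(278,210),(280,280),(277,300),(278,330)]])
print([wdep(z,u,v).round(1) for u,v in [(268,252),(262,255),(297,252),(300,260)]])
E
```

```text
22.0 ['Unreachable', 'finish_job', 'read_state', 'tip_reach']
[146.31317  134.73396  125.727104 125.279366 124.71857 ] [array([410.1, 208.9,  41.9]), array([411.4, 211.9,  44.4]), array([413.8, 212. ,  54.7]), array([421.3, 209.5,  57.6]), array([416.8, 228.7,  41.7]), array([416.8, 228. ,  59.3])]
[array([393.2, 226. ,  30.2]), array([410.3, 220.3,  30.5]), array([455. , 206.6,  30.9]), array([474.6, 197.7,  20.9]), array([500.2, 189.8,  20.6])]
[array([412.9, 215. ,  83.7]), array([412.2, 212.6,  86.7]), array([417.3, 227.1,  82.9]), array([416.9, 228.1,  93. ])]
```

```bash
python3 - <<'E'
from h import *
z=load('w8');s=arm.read_state();R=s['orientation'];p=s['ee_pos']
def wproj(z,X):
    c=z['R']@X+z['t'];th=np.arctan2(np.hypot(c[0],c[1]),c[2]);k=z['f']*th/np.hypot(c[0],c[1]);return (c[0]*k+z['cx']).round(1),(c[1]*k+z['cy']).round(1)
for t in [(11,4,22),(11,4,0),(11,-4,22),(0,0,22),(0,0,3),(11,0,-10)]: print(t,wproj(z,p+R@np.array(t,float)))
for v in range(238,266,2): 
  q=wdep(z,265,v); print(v,z['d'][v,265].round(1),q.round(1),(R.T@(q-p)).round(1))
E
```

```text
(11, 4, 22) (np.float64(287.5), np.float64(227.2))
(11, 4, 0) (np.float64(288.4), np.float64(242.3))
(11, -4, 22) (np.float64(272.6), np.float64(227.2))
(0, 0, 22) (np.float64(280.1), np.float64(246.1))
(0, 0, 3) (np.float64(280.0), np.float64(260.7))
(11, 0, -10) (np.float64(279.9), np.float64(250.6))
238 197.4 [424.5 207.1  31.1] [-2.9 -9.2 42. ]
240 198.0 [425.8 206.7  30.8] [-4.3 -9.2 42.2]
242 197.9 [426.9 206.3  31.3] [-5.4 -9.2 41.8]
244 198.7 [428.3 205.8  30.8] [-6.9 -9.3 42.2]
246 198.6 [429.4 205.4  31.3] [-8.  -9.3 41.7]
248 148.8 [412.9 213.4  77.9] [10.1 -6.9 -4.9]
250 145.0 [412.4 213.7  81.7] [10.7 -6.7 -8.7]
252 145.2 [413.3 213.4  81.7] [ 9.7 -6.7 -8.7]
254 142.6 [413.1 213.6  84.4] [  9.9  -6.6 -11.3]
256 139.3 [412.7 213.9  87.6] [ 10.4  -6.4 -14.6]
258 137.9 [413.  213.9  89.2] [ 10.2  -6.4 -16.2]
260 134.7 [412.5 214.2  92.4] [ 10.7  -6.2 -19.4]
262 132.8 [412.6 214.2  94.3] [ 10.7  -6.1 -21.3]
264 130.3 [412.3 214.4  96.8] [ 10.9  -6.  -23.8]
```

```bash
python3 - <<'E'
from h import *
z=load('w8');im=z['im'];hsv=cv2.cvtColor(im,cv2.COLOR_RGB2HSV)
m=((hsv[...,0]>50)&(hsv[...,0]<80)&(hsv[...,1]>120)&(hsv[...,2]>30)).astype(np.uint8)
n,l,st,c=cv2.connectedComponentsWithStats(m);i=1+st[1:,4].argmax()
ys,xs=np.nonzero(l==i)
print(cv2.minAreaRect(np.array([wplane(z,u,v,31)[:2] for u,v in zip(xs,ys)],np.float32)))
for tag,w in(('w1',40),('w3',14)):
  z=load(tag)
  for u in ((234,) if tag=='w1' else (250,)):
    for v in range(240,270,3): print(tag,v,z['d'][v,u].round(1),end=' ')
E
```

```text
((418.9621276855469, 216.10879516601562), (20.948509216308594, 89.22166442871094), 71.21379089355469)
w1 240 405.8 w1 243 400.8 w1 246 400.2 w1 249 144.8 w1 252 142.7 w1 255 138.8 w1 258 136.4 w1 261 136.2 w1 264 136.9 w1 267 136.0 w3 240 282.2 w3 243 280.5 w3 246 280.1 w3 249 279.2 w3 252 277.0 w3 255 276.0 w3 258 146.8 w3 261 133.5 w3 264 130.4 w3 267 128.2
```

Request:
apply_moves(
  twist=[
    [0,0,0],
    [0,0,0],
    [0,0,0],
    [0,0,0],
    [0,0,0],
    [0,0,0],
    [0,0,0],
    [0,0,0],
    [0,0,0],
  ],
  offset=[
    [0,0,0],
    [-0.004,0,0],
    [0,0,0],
    [0,0,-0.02],
    [0,0,-0.02],
    [0,0,-0.01],
    [0,0,-0.006],
    [0,0,0],
    [0,0,0],
  ],
  hand=[0.04,0.04,0.04,0.04,0.04,0.04,0.04,0.04,0.04],
)

```text
clock: 10.25
ee_pos: [420.1, 216.4, 16.6]
orientation: [[-0.948, 0.318, -0.001], [0.318, 0.948, 0.001], [0.001, 0.001, -1.0]]
force: [0.1, 0.2, 0.0]
grip_width: 40.1
```

```bash
python3 - <<'E'
from h import *
grab('wrist','w9');grab('side','s9');s=arm.read_state();print(s['ee_pos'],s['grip_width'],s['force'])
im=load('s9')['im'];cv2.imwrite('pics/s9c.png',cv2.resize(im[220:360,130:270],None,fx=4,fy=4,interpolation=cv2.INTER_CUBIC)[:,:,::-1])
E
```

```text
[420.32831933 216.53133856  16.82483358] 39.789811739250055 [-0.29248695  0.24828922 -0.17964772]
```

View pics/w9.png

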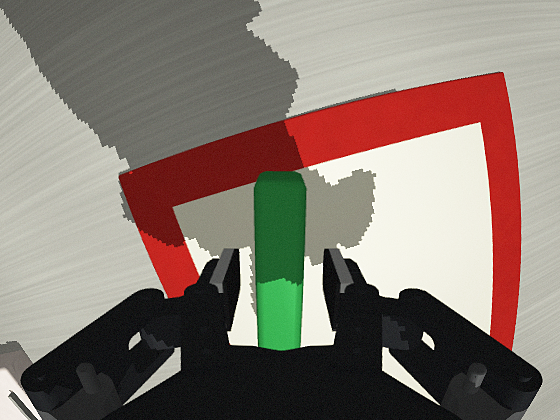

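View pics/s9c.png

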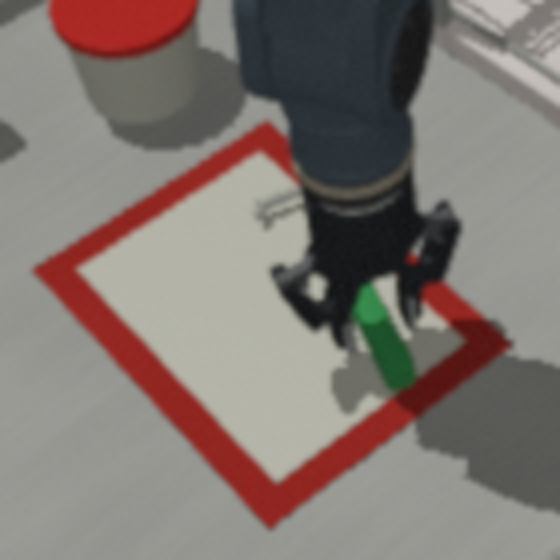

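Request:
apply_moves(
  twist=[
    [0,0,0],
    [0,0,0],
    [0,0,0],
    [0,0,0],
    [0,0,0],
    [0,0,0],
    [0,0,0],
    [0,0,0],
  ],
  offset=[
    [0,0,-0.005],
    [0,0,-0.005],
    [0,0,0],
    [0,0,0],
    [0,0,0],
    [0,0,0],
    [0,0,0],
    [0,0,0],
  ],
  hand=[0.04,0.04,0.04,0.028,0.012,0.012,0.012,0.012],
  force=60,
)

```text
clock: 11.15
ee_pos: [419.9, 216.4, 6.3]
orientation: [[-0.948, 0.318, -0.001], [0.318, 0.948, 0.001], [0.001, 0.001, -1.0]]
force: [-0.3, 0.6, 2.2]
grip_width: 21.1
```

Request:
apply_moves(
  twist=[
    [0,0,0],
    [0,0,0],
    [0,0,0],
    [0,0,0],
    [0,0,0],
  ],
  offset=[
    [0,0,0.01],
    [0,0,0.03],
    [0,0,0.04],
    [0,0,0.04],
    [0,0,0],
  ],
  hand=[0.012,0.012,0.012,0.012,0.012],
)

```text
clock: 11.65
ee_pos: [422.4, 217.6, 131.5]
orientation: [[-0.948, 0.318, 0.006], [0.318, 0.948, 0.005], [-0.005, 0.006, -1.0]]
force: [0.5, 0.2, -1.6]
grip_width: 21.0
```

```bash
python3 - <<'E'
from h import *
grab('wrist','w10');grab('top','t10');s=arm.read_state();print(s['ee_pos'],s['grip_width'],s['force'])
im=load('t10')['im'];cv2.imwrite('pics/t10c.png',cv2.resize(im[90:280,140:390],None,fx=3,fy=3,interpolation=cv2.INTER_CUBIC)[:,:,::-1])
E
```

```text
[420.32035796 216.50634024 127.25369543] 20.970932439010717 [-0.17401073 -0.18615564 -1.31846229]
```

View pics/w10.png

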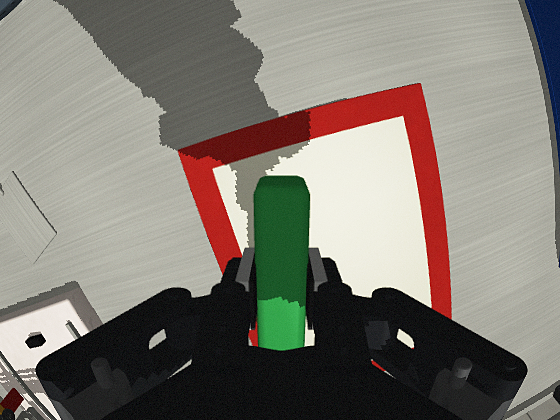

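View pics/t10c.png

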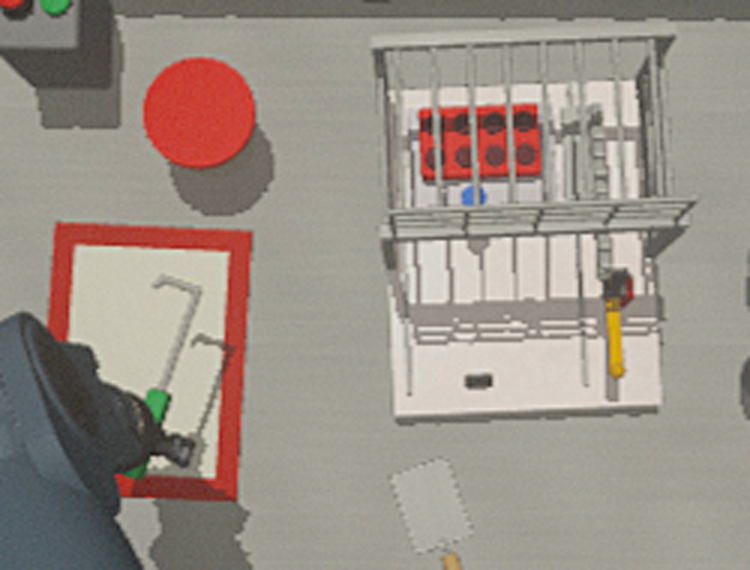

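Request:
apply_moves(
  twist=[
    [0,0,2.1],
    [0,0,2.1],
    [0,0,2.1],
    [0,0,2.1],
    [0,0,2.1],
    [0,0,2.1],
    [0,0,2.1],
    [0,0,2.2],
    [0,0,2.2],
    [0,0,2.2],
    [0,0,0],
    [0,0,0],
  ],
  offset=[
    [0,-0.039,0],
    [0,-0.039,0],
    [0,-0.039,0],
    [0,-0.039,0],
    [0,-0.039,0],
    [0,-0.039,0],
    [0,-0.039,0],
    [0,-0.039,0],
    [0,-0.039,0],
    [0.01,-0.039,0],
    [0,0,-0.025],
    [0,0,-0.025],
  ],
  hand=[0.012,0.012,0.012,0.012,0.012,0.012,0.012,0.012,0.012,0.012,0.012,0.012],
)

```text
clock: 12.95
ee_pos: [429.3, -174.9, 74.6]
orientation: [[-0.999, -0.046, -0.002], [-0.046, 0.999, 0.001], [0.002, 0.001, -1.0]]
force: [0.3, 0.0, -2.4]
grip_width: 21.2
```

Request:
apply_moves(
  twist=[
    [0,0,0],
    [0,0,0],
  ],
  offset=[
    [0,0,0],
    [0,0,0],
  ],
  hand=[0.012,0.012],
)

```text
clock: 13.15
ee_pos: [428.8, -173.2, 75.5]
orientation: [[-0.999, -0.048, -0.004], [-0.048, 0.999, 0.001], [0.004, 0.002, -1.0]]
force: [-0.4, 0.7, 0.1]
grip_width: 21.0
```

```bash
python3 - <<'E'
from h import *
grab('top','t11');grab('side','s11');grab('wrist','w11');s=arm.read_state();print(s['ee_pos'],s['orientation'].round(3),s['grip_width'],s['force'])
im=load('t11')['im'];cv2.imwrite('pics/t11c.png',cv2.resize(im[90:260,240:390],None,fx=3.5,fy=3.5,interpolation=cv2.INTER_CUBIC)[:,:,::-1])
im=load('s11')['im'];cv2.imwrite('pics/s11c.png',cv2.resize(im[110:260,185:345],None,fx=4,fy=4,interpolation=cv2.INTER_CUBIC)[:,:,::-1])
E
```

```text
[ 430.44199766 -173.66135126   77.08272014] [[-0.999 -0.049 -0.   ]
 [-0.049  0.999 -0.   ]
 [ 0.    -0.    -1.   ]] 20.6829870104483 [ 0.10880685  0.24294003 -1.12961745]
```

View pics/t11c.png

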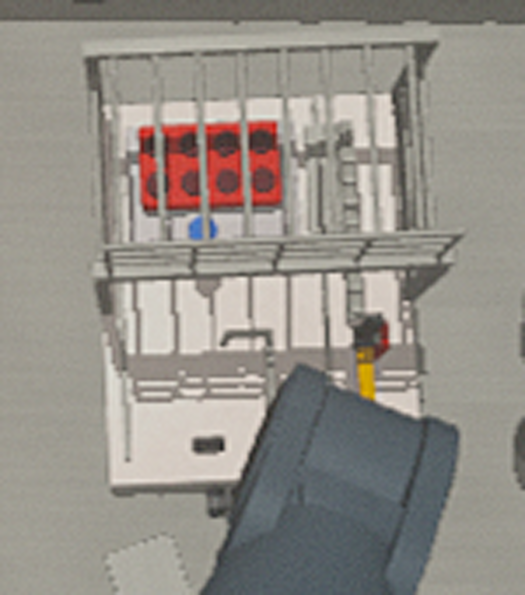

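View pics/s11c.png

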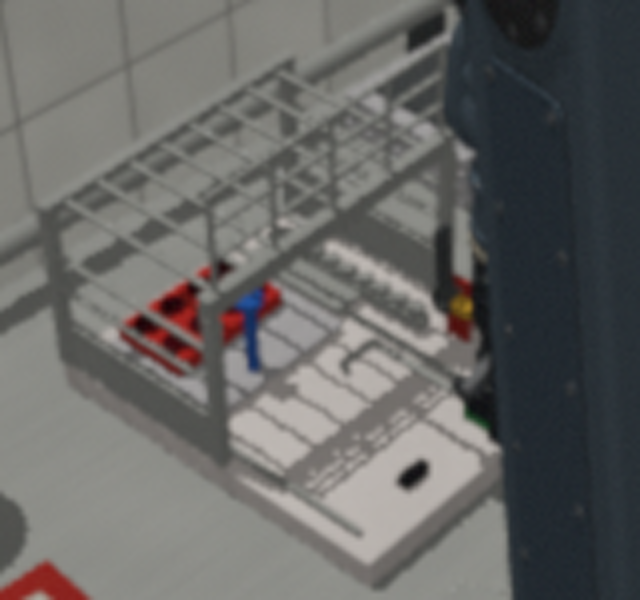

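View pics/w11.png

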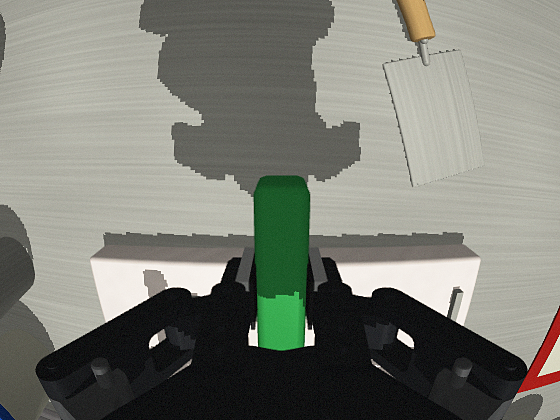

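```bash
cat >> h.py <<'E'
O=np.array([611.6,-148.6]);ex=np.array([.9988,.0488]);ey=np.array([-.0488,.9988])
def tun(p): d=np.array(p[:2])-O; return (d@ex).round(1),(d@ey).round(1)
E
python3 - <<'E'
from h import *
z=load('t11')
def c(x,y): return 240+x/3.5-.36,90+y/3.5-.36
for n,p,h in [('corner',(268,334),87),('tip',(226,342),87),('posthead',(203,229),123),('rod',(272,380),87)]:
    q=onplane(z,*c(*p),h);print(n,q.round(1),tun(q), bydepth(z,*c(*p)).round(1))
w=load('w11');print('handle',[wdep(w,u,v).round(1) for u,v in [(282,195),(282,240),(282,290),(280,330)]])
s=arm.read_state();print('tcp',tun(s['ee_pos']))
# side view
z=load('s11')
for n,p,h in [('tip',(348,362),87),('corner',(378,340),87),('posttop',(245,298),123)]:
    q=onplane(z,185+p[0]/4-.4,110+p[1]/4-.4,h);print(n,q.round(1),tun(q))
E
```

```text
corner [ 579.8 -166.5   87. ] (np.float64(-32.6), np.float64(-16.3)) [ 579.6 -166.4   88.5]
tip [ 572.4 -129.1   87. ] (np.float64(-38.2), np.float64(21.4)) [ 571.8 -128.9   91.3]
posthead [ 666.4 -107.   123. ] (np.float64(56.8), np.float64(38.8)) [ 666. -107.  125.]
rod [ 538.6 -170.    87. ] (np.float64(-74.0), np.float64(-17.8)) [ 538.3 -169.8   89.1]
handle [array([ 390. , -175.2,  100.8]), array([ 407.8, -174.3,  101. ]), array([ 430.3, -173.2,  100.7]), array([ 450.3, -173. ,  102.1])]
tcp (np.float64(-182.2), np.float64(-16.2))
tip [ 579.3 -131.9   87. ] (np.float64(-31.4), np.float64(18.2))
corner [ 580.6 -168.4   87. ] (np.float64(-32.0), np.float64(-18.3))
posttop [ 667.6 -100.6  123. ] (np.float64(58.3), np.float64(45.2))
```

Request:
apply_moves(
  twist=[
    [0,0,0],
    [0,0,0],
    [0,0,0],
    [0,0,0],
    [0,0,0],
    [0,0,0],
    [0,0,0],
  ],
  offset=[
    [0,-0.005,0],
    [0.025,0.0012,0],
    [0.025,0.0012,0],
    [0.025,0.0012,0],
    [0.024,0.0012,0],
    [0.018,0.001,0],
    [0,0,0],
  ],
  hand=[0.012,0.012,0.012,0.012,0.012,0.012,0.012],
)

```text
clock: 14.0
ee_pos: [549.5, -173.1, 76.7]
orientation: [[-0.999, -0.049, 0.001], [-0.049, 0.999, -0.0], [-0.001, -0.0, -1.0]]
force: [0.4, -0.6, -0.9]
grip_width: 20.9
```

```bash
python3 - <<'E'
from h import *
grab('top','t12');grab('side','s12');s=arm.read_state();print(s['ee_pos'],tun(s['ee_pos']),s['grip_width'],s['force'])
im=load('t12')['im'];cv2.imwrite('pics/t12c.png',cv2.resize(im[90:260,240:390],None,fx=3.5,fy=3.5,interpolation=cv2.INTER_CUBIC)[:,:,::-1])
im=load('s12')['im'];cv2.imwrite('pics/s12c.png',cv2.resize(im[110:260,185:345],None,fx=4,fy=4,interpolation=cv2.INTER_CUBIC)[:,:,::-1])
E
```

```text
[ 546.58798436 -172.9209359    76.32438036] (np.float64(-66.1), np.float64(-21.1)) 21.23283366281806 [-0.19645157 -0.10079662 -1.09707451]
```

View pics/t12c.png

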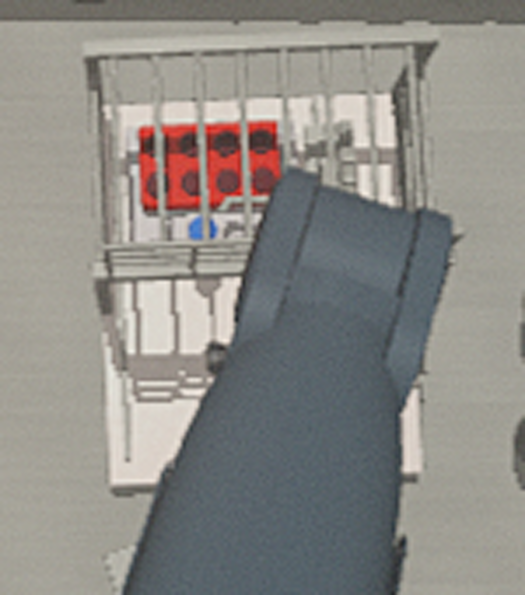

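View pics/s12c.png

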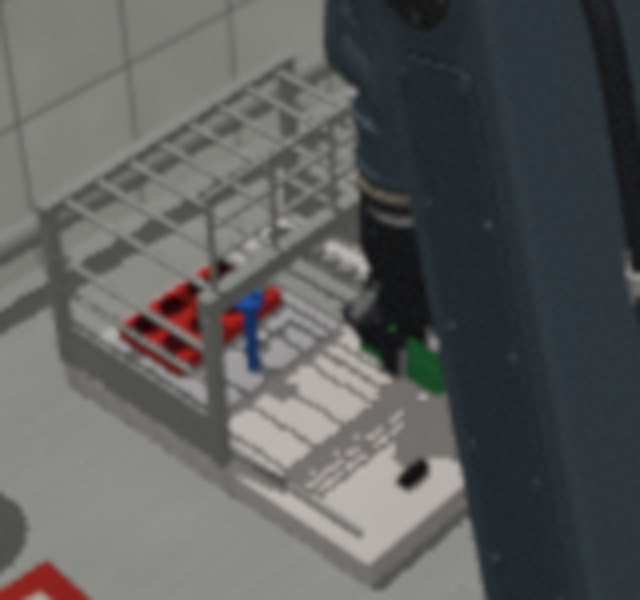

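Request:
apply_moves(
  twist=[
    [0,0,0],
    [0,0,0],
    [0,0,0],
    [0,0,0],
    [0,0,0],
    [0,0,0],
    [0,0,0],
    [0,0,0],
  ],
  offset=[
    [-0.001,0.021,0],
    [-0.001,0.021,0],
    [0,0,0],
    [-0.01,-0.0005,0],
    [-0.012,-0.0006,0],
    [-0.012,-0.0006,0],
    [-0.012,-0.0006,0],
    [0,0,0],
  ],
  hand=[0.012,0.012,0.012,0.012,0.012,0.012,0.012,0.012],
)

```text
clock: 14.9
ee_pos: [496.3, -133.5, 76.3]
orientation: [[-0.999, -0.047, -0.003], [-0.047, 0.999, 0.0], [0.003, 0.001, -1.0]]
force: [-0.8, -0.2, -1.8]
grip_width: 20.8
```

```bash
python3 - <<'E'
from h import *
grab('top','t13');grab('side','s13');s=arm.read_state();print(s['ee_pos'],tun(s['ee_pos']),s['grip_width'],s['force'],s['torque'])
im=load('t13')['im'];cv2.imwrite('pics/t13c.png',cv2.resize(im[90:260,240:390],None,fx=3.5,fy=3.5,interpolation=cv2.INTER_CUBIC)[:,:,::-1])
im=load('s13')['im'];cv2.imwrite('pics/s13c.png',cv2.resize(im[110:260,185:345],None,fx=4,fy=4,interpolation=cv2.INTER_CUBIC)[:,:,::-1])
E
```

```text
[ 498.2359382  -133.58263206   76.3762507 ] (np.float64(-112.5), np.float64(20.5)) 21.21726163295507 [-0.02190934  0.0468789  -1.14095774] [0.02547859 0.01783169 0.00018119]
```

View pics/t13c.png

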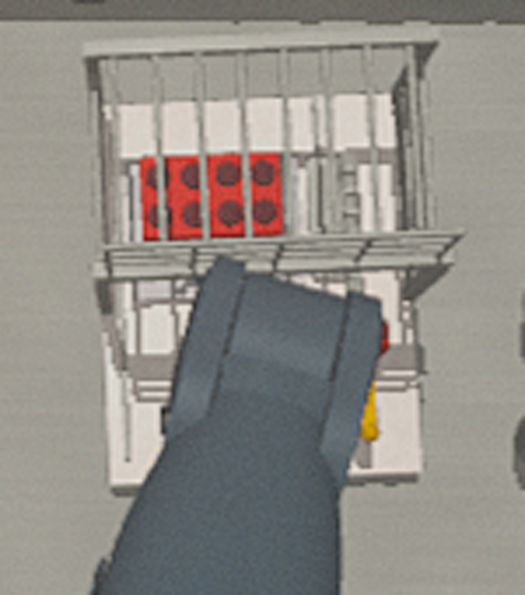

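View pics/s13c.png

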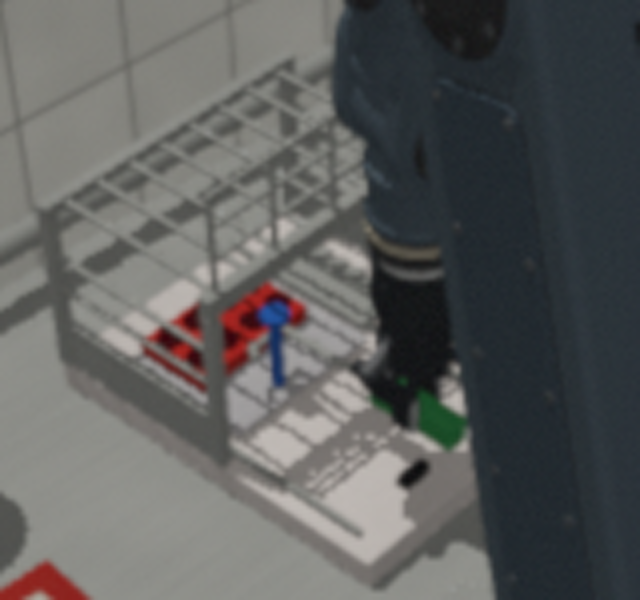

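Request:
apply_moves(
  twist=[
    [0,0,0],
    [0,0,0],
    [0,0,0],
    [0,0,0],
    [0,0,0],
    [0,0,0],
    [0,0,0],
    [0,0,0],
    [0,0,0],
    [0,0,0],
  ],
  offset=[
    [-0.01,-0.0005,0],
    [-0.012,-0.0006,0],
    [-0.012,-0.0006,0],
    [-0.012,-0.0006,0],
    [-0.012,-0.0006,0],
    [-0.008,-0.0004,0],
    [-0.006,-0.0003,0],
    [-0.004,-0.0002,0],
    [-0.003,0,0],
    [0,0,0],
  ],
  hand=[0.012,0.012,0.012,0.012,0.012,0.012,0.012,0.012,0.012,0.012],
)

```text
clock: 16.0
ee_pos: [419.3, -137.0, 76.1]
orientation: [[-0.999, -0.048, -0.002], [-0.048, 0.999, 0.0], [0.002, 0.0, -1.0]]
force: [-0.2, 0.7, -0.9]
grip_width: 21.2
```

```bash
python3 - <<'E'
from h import *
grab('side','s14');s=arm.read_state();print(s['ee_pos'],tun(s['ee_pos']),s['grip_width'],s['force'],s['torque'])
im=load('s14')['im'];cv2.imwrite('pics/s14c.png',cv2.resize(im[110:260,185:345],None,fx=4,fy=4,interpolation=cv2.INTER_CUBIC)[:,:,::-1])
E
```

```text
[ 419.41868414 -137.01375753   76.06193854] (np.float64(-191.4), np.float64(21.0)) 20.94324448878866 [-0.4228962  -0.8575499  -1.11057392] [ 0.00542219  0.03454424 -0.04339312]
```

View pics/s14c.png

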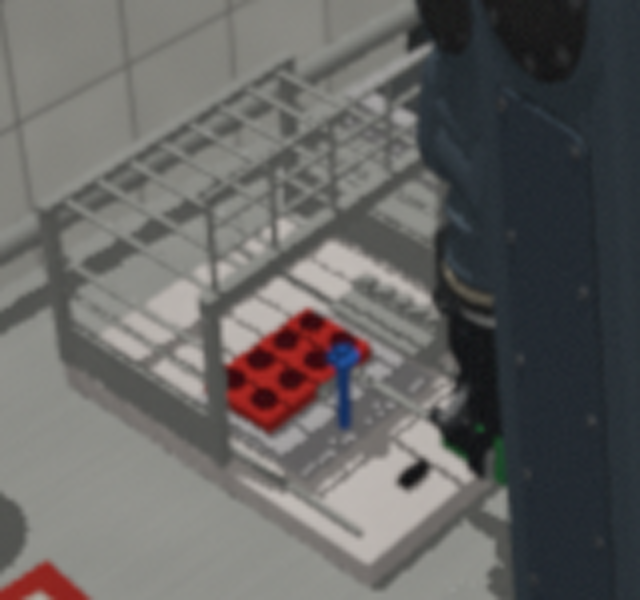

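Request:
apply_moves(
  twist=[
    [0,0,0],
    [0,0,0],
    [0,0,0],
    [0,0,0],
  ],
  offset=[
    [-0.003,0,0],
    [-0.003,0,0],
    [-0.002,0,0],
    [0,0,0],
  ],
  hand=[0.012,0.012,0.012,0.012],
)

```text
clock: 16.45
ee_pos: [417.8, -137.7, 77.7]
orientation: [[-0.999, -0.049, 0.01], [-0.049, 0.999, -0.0], [-0.01, -0.001, -1.0]]
force: [19.8, 3.2, -5.3]
grip_width: 20.9
```

Request:
apply_moves(
  twist=[
    [0,0,0],
    [0,0,0],
    [0,0,0],
    [0,0,0],
    [0,0,0],
  ],
  offset=[
    [0.008,0.0004,0],
    [0.008,0.0004,0],
    [0.008,0.0004,0],
    [0,0,0],
    [0,0,0],
  ],
  hand=[0.012,0.012,0.012,0.012,0.012],
)

```text
clock: 16.95
ee_pos: [435.5, -135.7, 75.9]
orientation: [[-0.999, -0.048, -0.002], [-0.048, 0.999, 0.001], [0.002, 0.001, -1.0]]
force: [0.6, 0.1, -0.9]
grip_width: 20.9
```

```bash
python3 - <<'E'
from h import *
grab('top','t15');grab('side','s15');s=arm.read_state();print(s['ee_pos'],tun(s['ee_pos']),s['grip_width'],s['force'])
im=load('t15')['im'];cv2.imwrite('pics/t15c.png',cv2.resize(im[90:260,240:390],None,fx=3.5,fy=3.5,interpolation=cv2.INTER_CUBIC)[:,:,::-1])
im=load('s15')['im'];cv2.imwrite('pics/s15c.png',cv2.resize(im[160:250,235:325],None,fx=6.5,fy=6.5,interpolation=cv2.INTER_CUBIC)[:,:,::-1])
E
```

```text
[ 435.31183164 -135.71393714   76.00728943] (np.float64(-175.4), np.float64(21.5)) 20.707538687760156 [ 0.04823141  0.19218693 -1.50469428]
```

View pics/t15c.png

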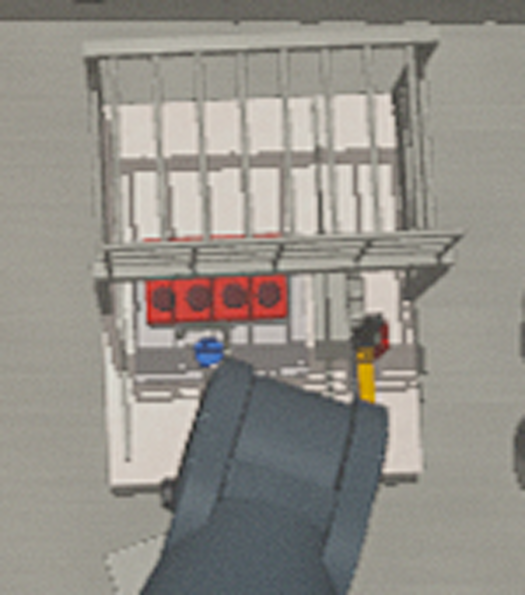

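View pics/s15c.png

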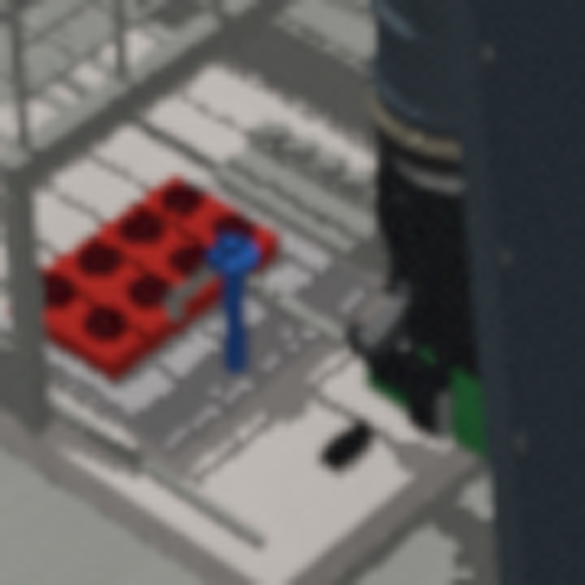

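Request:
apply_moves(
  twist=[
    [0,0,0],
    [0,0,0],
    [0,0,0],
    [0,0,0],
    [0,0,0],
    [0,0,0],
  ],
  offset=[
    [0.0,-0.015,0],
    [0.0,-0.02,0],
    [0.0,-0.02,0],
    [0,0,0],
    [0,0,0.03],
    [0,0,0.03],
  ],
  hand=[0.012,0.012,0.012,0.012,0.012,0.012],
)

```text
clock: 17.65
ee_pos: [434.6, -190.2, 136.2]
orientation: [[-0.999, -0.048, -0.004], [-0.048, 0.999, 0.002], [0.004, 0.002, -1.0]]
force: [0.7, -0.8, -1.1]
grip_width: 21.0
```

```bash
python3 - <<'E'
from h import *
z=load('t15');print(tun(onplane(z,240+208/3.5-.36,90+352/3.5-.36,123)))
s=arm.read_state();print(s['ee_pos'],tun(s['ee_pos']),s['grip_width'],s['force'])
E
```

```text
(np.float64(-51.2), np.float64(39.5))
[ 434.5873849  -190.16941646  136.20759522] (np.float64(-178.8), np.float64(-32.9)) 20.985689197601527 [ 0.71747521 -0.8286736  -1.10035942]
```

Request:
apply_moves(
  twist=[
    [0,0,0],
    [0,0,-2.1],
    [0,0,-2.1],
    [0,0,-2.1],
    [0,0,-2.1],
    [0,0,-2.1],
    [0,0,-2.1],
    [0,0,-2.1],
    [0,0,-2.1],
    [0,0,-2.1],
    [0,0,-2.1],
    [0,0,0],
  ],
  offset=[
    [-0.014,0,0.01],
    [0,0.041,0],
    [0,0.041,0],
    [0,0.041,0],
    [0,0.041,0],
    [0,0.041,0],
    [0,0.041,0],
    [0,0.041,0],
    [0,0.041,0],
    [0,0.041,0],
    [0,0.041,0],
    [0,0,0],
  ],
  hand=[0.012,0.012,0.012,0.012,0.012,0.012,0.012,0.012,0.012,0.012,0.012,0.012],
)

```text
clock: 18.85
ee_pos: [420.7, 222.7, 145.5]
orientation: [[-0.951, 0.31, -0.001], [0.31, 0.951, 0.002], [0.002, 0.001, -1.0]]
force: [-0.0, -0.4, -1.6]
grip_width: 21.1
```

Request:
apply_moves(
  twist=[
    [0,0,0],
    [0,0,0],
    [0,0,0],
    [0,0,0],
    [0,0,0],
  ],
  offset=[
    [0,0,-0.03],
    [0,0,-0.04],
    [0,0,-0.03],
    [0,0,-0.02],
    [0,0,0],
  ],
  hand=[0.012,0.012,0.012,0.012,0.012],
)

```text
clock: 19.35
ee_pos: [418.7, 217.1, 23.6]
orientation: [[-0.95, 0.313, -0.006], [0.313, 0.95, -0.002], [0.005, -0.004, -1.0]]
force: [0.3, 0.2, -0.1]
grip_width: 21.1
```

Request:
apply_moves(
  twist=[
    [0,0,0],
    [0,0,0],
    [0,0,0],
    [0,0,0],
  ],
  offset=[
    [0,0,-0.008],
    [0,0,-0.006],
    [0,0,-0.003],
    [0,0,0],
  ],
  hand=[0.012,0.012,0.012,0.012],
)

```text
clock: 19.75
ee_pos: [421.9, 219.2, 9.4]
orientation: [[-0.95, 0.313, -0.001], [0.313, 0.95, 0.001], [0.001, 0.001, -1.0]]
force: [0.1, -0.9, -0.8]
grip_width: 20.8
```

Request:
apply_moves(
  twist=[
    [0,0,0],
    [0,0,0],
    [0,0,0],
  ],
  offset=[
    [0,0,-0.002],
    [0,0,-0.001],
    [0,0,0],
  ],
  hand=[0.012,0.012,0.012],
)

```text
clock: 20.05
ee_pos: [422.1, 219.4, 6.7]
orientation: [[-0.95, 0.313, -0.0], [0.313, 0.95, 0.001], [0.001, 0.001, -1.0]]
force: [-2.7, 0.2, 4.1]
grip_width: 21.2
```

Contact with the mat. I'll release and rise.

Request:
apply_moves(
  twist=[
    [0,0,0],
    [0,0,0],
    [0,0,0],
    [0,0,0],
    [0,0,0],
    [0,0,0],
    [0,0,0],
    [0,0,0],
    [0,0,0],
    [0,0,0],
    [0,0,0],
  ],
  offset=[
    [0,0,0],
    [0,0,0],
    [0,0,0],
    [0,0,0.01],
    [0,0,0.03],
    [0,0,0.04],
    [0,0,0.04],
    [-0.03,0,0.03],
    [-0.04,0,0],
    [-0.04,0,0],
    [0,0,0],
  ],
  hand=[0.03,0.045,0.045,0.045,0.045,0.045,0.045,0.045,0.045,0.045,0.045],
)

```text
clock: 21.15
ee_pos: [307.7, 218.0, 157.0]
orientation: [[-0.95, 0.311, -0.002], [0.311, 0.95, 0.0], [0.002, -0.0, -1.0]]
force: [0.3, 0.3, 0.8]
grip_width: 44.9
```

```bash
python3 - <<'E'
from h import *
grab('top','t16');grab('side','s16');grab('wrist','w16');s=arm.read_state();print(s['ee_pos'],s['grip_width'],s['force'],s['clock'])
z=load('t16');im=z['im'];cv2.imwrite('pics/t16b.png',im[:,:,::-1])
hsv=cv2.cvtColor(im,cv2.COLOR_RGB2HSV)
w=load('w16');hs=cv2.cvtColor(w['im'],cv2.COLOR_RGB2HSV)
m=((hs[...,0]>50)&(hs[...,0]<80)&(hs[...,1]>120)&(hs[...,2]>30)).astype(np.uint8)
n,l,st,c=cv2.connectedComponentsWithStats(m);i=1+st[1:,4].argmax();ys,xs=np.nonzero(l==i)
P=np.array([wdep(w,u,v) for u,v in zip(xs,ys)]);print('handle',cv2.minAreaRect(P[:,:2].astype(np.float32)),np.median(P[:,2]))
m=((hsv[...,0]>100)&(hsv[...,0]<125)&(hsv[...,1]>140)).astype(np.uint8);n,l,st,c=cv2.connectedComponentsWithStats(m)
for i in range(1,n):
  if 280<c[i][0]<320: print('post',st[i],tun(onplane(z,*c[i],123)))
z0=load('top0')
d=np.abs(z['im'].astype(int)-z0['im']).sum(2)>90
cv2.imwrite('pics/diff.png',d.astype(np.uint8)*255)
E
```

```text
[312.31967886 219.55178463 156.99832028] 44.886046417901376 [0.39023769 0.61638553 0.58461247] 21.3
handle ((357.7981262207031, 232.7227325439453), (29.86438751220703, 220.8363800048828), 78.36731719970703) 30.610365650049005
post [297 188   1   1   1] (np.float64(-44.2), np.float64(45.5))
post [300 188   3   1   3] (np.float64(-44.7), np.float64(33.4))
post [296 191   7   3  14] (np.float64(-56.0), np.float64(40.4))
```

View pics/t16b.png

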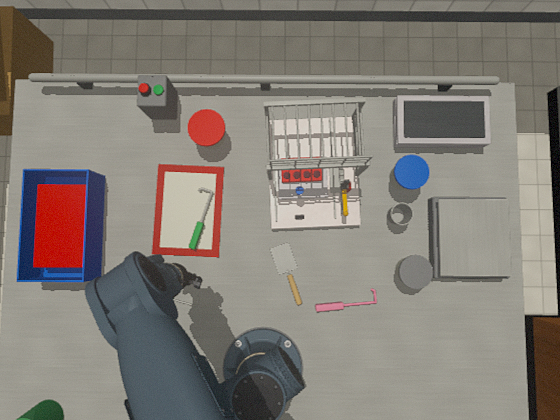

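View pics/s16.png

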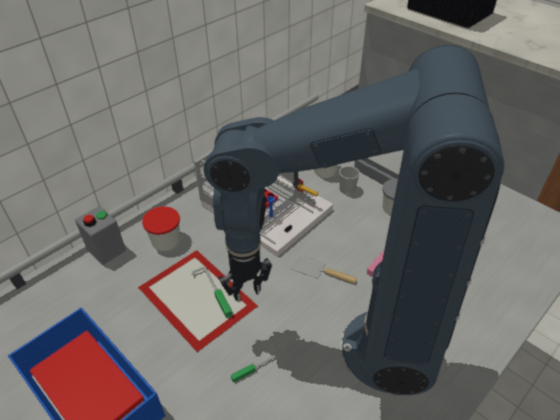

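```bash
python3 - <<'E'
from h import *
print(arm.finish_job())
E
```

```text
the job is handed in; nothing more can be done
None
```

The job was handed in at about 21 s. No verdict came back, so this rests on my own measurements.

**What I did**
- **Pawl:** I pinched the yellow handle with the tool tilted 40 degrees, swung it over the front and let go. It fell onto its stop.
- **Carriage:** I caught the hook behind the blue post and drew the carriage out until the force rose to about 20 N at its stop. The post then measured about 131 mm out.
- **Hook tool:** I freed it sideways, laid it back on the mat, released it and moved the arm away.

**Last checks**
- **Final pictures:** The pawl is still flipped, the carriage is out, and the green handle lies on the mat. The tubs, cup and spatula look unmoved.
- **Robot:** The gripper is clear of everything.

**What failed or disagreed**
- **First grasp of the hook handle missed:** The fingertips proved to end about 26 mm farther back than the stated 22 mm reach. I regrasped lower after measuring that in the wrist image.
- **Handle position not confirmed by numbers:** My last numeric fit of the handle was spoiled because the smaller green tool was merged into it. I went by the top picture, plus a handle top height of about 31 mm from that same fit.

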